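Clamp a gear-case cover in the screw press

ROBOT

A 6-joint arm with a two-finger parallel gripper is mounted at the origin on the work surface. World frame = base frame: x ahead of the robot, y to its left, z up, the work surface at z = 0. Lengths are in m, angles in rad, forces in N, time in s.
With the tool pointing down it reaches from about 0.2 to 0.875 m from the base axis. Payload 3.4 kg.
Tool frame: the origin (TCP) lies midway between the tips of the shut fingers; the grasp point (between the pads) lies 19 mm behind it; z points along the fingers, y is the line along which they close (so a half turn about z gives the same grasp; the last joint's range is limited). The gripper opens to 94 mm and grips with 3 to 60 N. Pads are 16 mm wide; open, the fingers measure 119 mm over their backs; the gripper's body (75 mm by 177 mm) begins 78 mm behind the grasp point.
Start: joints at [-1.465, 0.276, 1.505, -0, 1.361, -0.121], TCP at [0.129, -0.56, 0.168] pointing down, gripper open.
Joint ranges: [-2.89, 2.89], [-0.75, 2.08], [0.22, 2.7], [-1.18, 4.32], [0.11, 2.71], [-2.7, 2.7]. Speed limits (rad/s): [2.57, 2.57, 3.14, 3.14, 3.14, 3.14].

INTERFACE

Orientations are given as a unit quaternion [x, y, z, w].
In Python, from plant import movep, move_straight, goto_joints, open_gripper, close, dwell, inverse_kinematics, read_state, grab_frame, MotionError, job_done gives the robot as it stands. Calls block until the motion is done:
- movep(position, orientation): joint-space move of the TCP to a pose.
- move_straight(position, ori=None, rate=0.15): straight line of the TCP; ori=None keeps the orientation; rate is the mean speed in m/s.
- goto_joints(angles): joint-space move.
- open_gripper() and close(grip_force=None): open the fingers fully, or close them until they stop; grip_force is the grip in N (None keeps the last).
- dwell(seconds).
- inverse_kinematics(position, orientation): joint angles nearest the present ones, or None.
- read_state(): the state.
- grab_frame(name): name is "scene" or "top" or "wrist"; returns a dict with "image" (384x512x3 uint8, red, green, blue), "intrinsics" (3x3 intrinsics, pixels), "world_to_cam" (4x4, takes a point from world to camera coordinates). Camera axes: x right, y down, z forward; pixel columns grow to the right and rows downward; lengths in m; the calibration is good to about 2 mm. The wrist camera is an equidistant fisheye: a pixel r from the principal point sees the ray r / f radians off the axis. A picture is of the moment at which its call begins. There is no depth.
A pose or a line that the arm cannot do raises MotionError and nothing moves.
- job_done(): hands the job in; it is judged then, once.
The state is a dict: "time_s": time; "joint_pos": joint angles; "dq": joint speeds; "tau": joint torques, N m; "eef_pos": TCP position; "tool_rot": TCP orientation; "ft_force": force on the tool from outside, world axes, zero at the start; "wrist_torque": the same for the moment, N m; "finger_gap": finger opening in m; "grip_force": force on a finger pad.
Only numpy, scipy, OpenCV 4.12 (cv2) and the standard library are available. Lean on these libraries where they do the work, as an engineer would, in place of code of your own. Each camera call takes 0.05 s, during which the arm holds its last target. There are 200 camera calls.

TASK

Push the gear-case cover along the bed of the screw press until its round nose is fully home against both stop rollers, wind the crank clockwise until the spring pad touches the cover's boss, then give it half a turn more without over-tightening. When that is set, swing the lock lever a quarter turn outwards, away from the crank, to its locked position; leave the other things on the bench alone.

Things in the scene. Friction and masses are not known exactly. Their poses are not given: they have to be found in the camera images.
- axis (a point): fixed point on the vertical screw axis of the bench press, on top of the grey bridge, always 190 mm above the bench; its x axis points from the open front (robot side) to the back, y to the left, as the press may be turned up to 0.3 rad. The bridge is 50 mm deep and 40 mm high (150 to 190 mm above the bench), reaching 125 mm left and 175 mm right of the axis, on two grey columns 40 mm deep whose inner faces are 88 mm left and right of the axis
- seat (a point): point on the top face of the steel bed, on the screw axis: where the middle of the cover's round nose stands when home. Same axes as axis. The bed is 150 mm wide, from 230 mm in front of this point to 70 mm behind it; its height above the bench differs from run to run (32 to 40 mm). Behind the seat two upright free-turning steel rollers (22 mm across, 25 mm high), 30 mm behind and 43 mm left and right of it, stop and centre the nose
- boss_top (a point): centre of the flat top of the round boss (50 mm across) of the cast aluminium gear-case cover, 50 mm above the cover's underside and on the axis of its round nose. The loose cover (0.7 kg) is 152 mm long, 84 mm wide: a 22 mm thick flange with a round nose of 42 mm radius at the back, its straight tail running 110 mm to the front (-x of this point's axes); it lies on the bed, 55 to 80 mm short of home and a little askew
- lip (a point): centre of the front face of the cover's upright front lip, 30 mm above the bed; the lip is 84 mm wide, 46 mm high, 10 mm thick; x axis points to the nose. Push here towards the rollers
- screw (a joint): crank angle in rad, grows clockwise seen from above (0 to 3.2 at the start). Each full turn clockwise lowers screw, crank and pad by 18 mm. It turns with steady friction (about 2.5 N at the pin, a little more once the pad presses) and stays where left
- crank_pin (a point): foot of the crank's upright round black pin (22 mm across, 55 mm tall above this point), 50 mm from the screw axis; the pin does not spin on the crank. The flat crank arm lies below this point. The point goes round and down with the crank
- pad_face (a point): centre of the underside of the round black rubber pad (40 mm across) at the lower end of the screw
- pad (a joint): how far the pad has been pushed up into its spring holder, m: 0 while it hangs free, growing 18 mm per turn of the crank after it touches the boss (10 N at first touch, then 0.6 N per mm); half a turn after touch is 0.009
- lock (a joint): angle of the lock lever in rad, 0 pointing to the front of the press (unlocked), 1.57 pointing outwards to the right of the press, away from the crank (locked); stays where left, about 2 N at its knob
- lock_pivot (a point): pivot of the lock lever on top of the bridge's right end, 145 mm to the right of the screw axis; vertical pivot axis, same axes as axis; same height as lock_knob
- lock_knob (a point): foot of the upright black knob (20 mm across, 34 mm tall above this point) at the lever's end, 75 mm from the pivot
- motor: bystander: loose green motor housing, 80 mm across, 112 mm tall; origin under its centre
- phone: bystander: black slab phone, 150 x 72 x 10 mm; origin under its centre
- jar: bystander: jar, 70 mm across, 80 mm tall; origin under its centre
- cover: the same cover; origin on its underside, on the axis of the nose and boss
Not all that is in view belongs to the job. Of the things like the cover, leave any that is brown, green or pink; of the rest the larger one is meant.

How it is judged:
By the outcome, as a careful person would: the job done as asked, in the order asked, and still so for the second after the job is handed in, with the robot touching nothing.
It also fails if it takes over 72 s, if anything falls off the work surface, if the arm or the gripper's body presses on something with over 40 N, if the wrist force passes 120 N, or if a joint passes its speed limit or range.

## Working session

There is one attempt and no reset: what is moved stays moved. The work goes in short steps, each a Python script; the robot and the scene stay as the last script left them, time stands still between calls to the robot, and variables do not carry over. Pictures are saved under pics/ and viewed, at most 10 in all, crops included, and the job is handed in when it is done.

```bash
mkdir -p pics; ls; cat > h.py <<'E'
import numpy as np, cv2
from plant import *
def snap(n,f):
    d=grab_frame(n); cv2.imwrite('pics/'+f,d['image'][:,:,::-1]); np.savez('pics/'+f+'.npz',**d); return d
def ray(d,uv):
    K=np.array(d['intrinsics']);T=np.array(d['world_to_cam']);R=T[:3,:3];c=-R.T@T[:3,3]
    v=R.T@np.linalg.inv(K)@np.array([uv[0],uv[1],1.]); return c,v
def onz(d,uv,z):
    c,v=ray(d,uv); return c+v*(z-c[2])/v[2]
def proj(d,p):
    T=np.array(d['world_to_cam']);q=T[:3,:3]@np.array(p)+T[:3,3];q=np.array(d['intrinsics'])@q;return q[:2]/q[2]
E
python3 - <<'E'
from h import *
a=snap('scene','s1.png');b=snap('top','t1.png')
for d in(a,b): print(np.round(ray(d,(256,192)),3),np.round(d['intrinsics'],1).tolist())
print(read_state()['time_s'])
im=np.hstack([cv2.imread('pics/s1.png')]);
E
```

```text
pics
[[ 1.267  0.74   0.884]
 [-0.56  -0.604 -0.567]] [[420.9, 0.0, 248.0], [0.0, 420.9, 201.5], [0.0, 0.0, 1.0]]
[[ 0.519 -0.019  1.303]
 [ 0.108  0.028 -0.994]] [[385.5, 0.0, 259.7], [0.0, 385.5, 195.1], [0.0, 0.0, 1.0]]
0.1
```

View pics/s1.png

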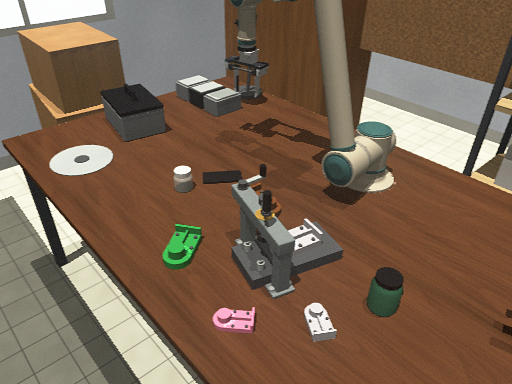

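View pics/t1.png

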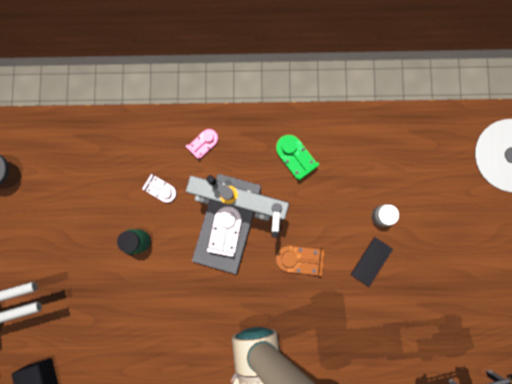

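The scene view shows the press at about (265,235) with the white cover inside it. In the top view the bridge runs (190,187)–(287,210), the cover is at (225,230), the lock lever is at about (276,222) and the crank is near (220,188).

```bash
python3 - <<'E'
import cv2,numpy as np
t=cv2.imread('pics/t1.png')[160:285,175:305]; s=cv2.imread('pics/s1.png')[155:305,220:350]
a=cv2.resize(t,None,fx=4.6,fy=4.6,interpolation=cv2.INTER_CUBIC); cv2.imwrite('pics/t1z.png',a)
cv2.imwrite('pics/s1z.png',cv2.resize(s,None,fx=4,fy=4,interpolation=cv2.INTER_CUBIC))
E
```

```text
(no output)
```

View pics/t1z.png

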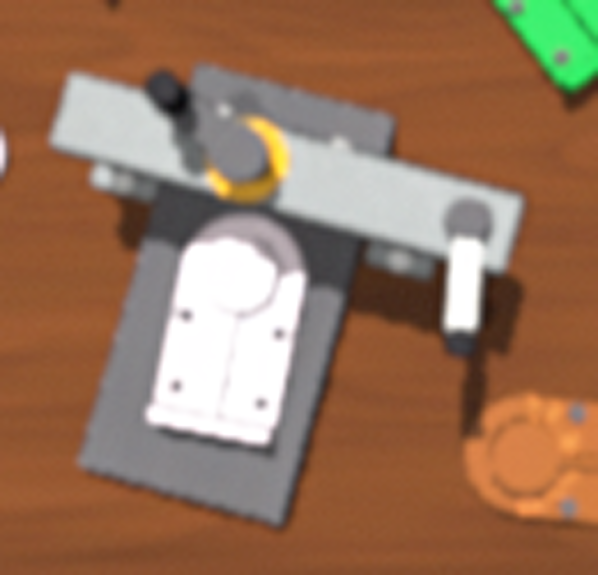

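View pics/s1z.png

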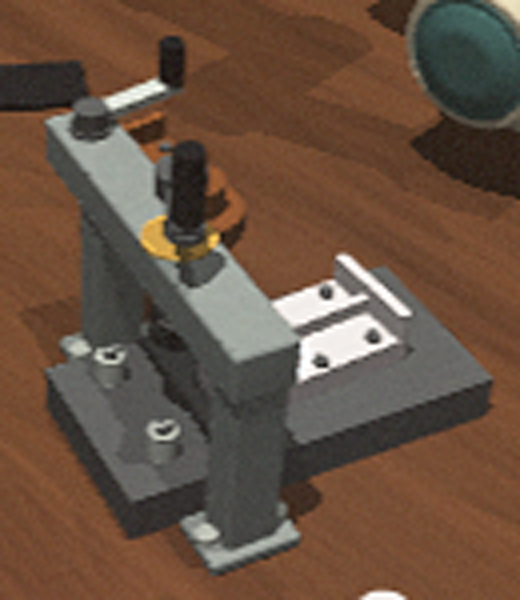

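The zoomed crops show the details. In the top crop the bridge corners are (70,72), (50,143), (524,195) and (502,272), the pin is at the back-left near (165,90), and the lever knob is near (460,342). In the scene crop the bed corners are (492,380), (387,268), (128,500) and (47,375), and the pin top is at (190,150).

```bash
cat >> h.py <<'E'
def load(f): return dict(np.load('pics/'+f+'.npz'))
def tri(*obs):
    A=np.zeros((3,3));b=np.zeros(3);L=[]
    for d,uv in obs:
        c,v=ray(d,uv);v=v/np.linalg.norm(v);P=np.eye(3)-np.outer(v,v);A+=P;b+=P@c;L.append((c,v))
    p=np.linalg.solve(A,b);return p,max(np.linalg.norm(np.cross(p-c,v)) for c,v in L)
E
python3 - <<'E'
from h import *
t=load('t1.png');s=load('s1.png')
T=lambda u,v:((u+.5)/4.6-.5+175,(v+.5)/4.6-.5+160); S=lambda u,v:((u+.5)/4-.5+220,(v+.5)/4-.5+155)
lb,lf,rb,rf=[onz(t,T(*p),.19)[:2] for p in[(70,72),(50,143),(524,195),(502,272)]]
print('bridge',lb,lf,rb,rf,'w',np.linalg.norm(lb-rb),np.linalg.norm(lf-rf),np.linalg.norm(lb-lf),np.linalg.norm(rb-rf))
yv=(lb+lf-rb-rf);yv/=np.linalg.norm(yv);xv=np.array([yv[1],-yv[0]]);th=np.arctan2(xv[1],xv[0])
ctr=(lb+lf+rb+rf)/4; ax=ctr+yv*.025;print('th',th,'axis',ax)
for n,a,b in[('FL',(80,465),(492,380)),('FR',(283,525),(387,268)),('BR',(395,118),(47,375))]:
    p,e=tri((t,T(*a)),(s,S(*b)));q=p[:2]-ax;print(n,p.round(4),round(e,4),'local',q@xv,q@yv)
for n,a,b in[('pintop',(168,86),(190,150)),('knobtop',(460,330),(173,43)),('lipL',(150,412),(408,313)),('lipR',(268,440),(341,257))]:
    p,e=tri((t,T(*a)),(s,S(*b)));q=p[:2]-ax;print(n,p.round(4),round(e,4),'local',q@xv,q@yv)
E
```

```text
bridge [0.69197344 0.20604145] [0.64661244 0.21833139] [ 0.61051161 -0.08141032] [ 0.56225555 -0.06687609] w 0.2987717410638378 0.29742122997477705 0.04699641211703485 0.05039733305137381
th -0.28185071224609204 axis [0.6347916  0.09303517]
FL [0.434  0.2279 0.0336] 0.0002 local -0.23037457128705904 0.07371844686694978
FR [0.39   0.0847 0.0308] 0.0013 local -0.23279353818639628 -0.076040832518468
BR [0.6797 0.0027 0.0295] 0.0011 local 0.0682698411435332 -0.07427561586908805
pintop [0.6656 0.1295 0.2946] 0.0019 local 0.019431419656877013 0.04363102917525759
knobtop [ 0.524  -0.0373  0.2401] 0.0028 local -0.07016236850237549 -0.1559535590021389
lipL [0.4724 0.171  0.0835] 0.0008 local -0.17766070700899506 0.029711605908673656
lipR [0.4535 0.0897 0.0778] 0.0006 local -0.17317901402958444 -0.05366152419234286
```

```bash
cat >> h.py <<'E'
from scipy.spatial.transform import Rotation as Ro
TH=-0.2819;AX=np.array([0.6348,0.0930]);BED=.034
XV=np.array([np.cos(TH),np.sin(TH)]);YV=np.array([-XV[1],XV[0]])
def W(lx,ly,z): return np.r_[AX+lx*XV+ly*YV,z]
def loc(p): q=np.array(p)[:2]-AX;return np.array([q@XV,q@YV,p[2]])
def Q(yaw): # tool x at local yaw, pointing down
    a=TH+yaw;x=np.array([np.cos(a),np.sin(a),0]);z=np.array([0,0,-1.]);return Ro.from_matrix(np.c_[x,np.cross(z,x),z]).as_quat()
def st():
    s=read_state();print('t',round(s['time_s'],2),'loc',loc(s['eef_pos']).round(4),'F',np.round(s['ft_force'],1),'gap',round(s['finger_gap'],4),'j6',round(s['joint_pos'][5],2));return s
E
python3 - <<'E'
from h import *
p0=W(-.17,-.012,.26)
for y in(.054,.054+np.pi): print(inverse_kinematics(p0,Q(y)))
s=read_state();y=.054
j=[inverse_kinematics(p0,Q(.054+k)) for k in(0,np.pi)]
k=min((i for i in(0,1) if j[i] is not None),key=lambda i:abs(j[i][5]));y+=k*np.pi;print('k',k)
move_straight([.129,-.56,.4],rate=.4)
movep(W(-.17,-.012,.40),Q(y)); move_straight(p0,rate=.3);st()
d=snap('wrist','w1.png');print(np.round(d['intrinsics'],1).tolist(),np.round(d['world_to_cam'],3).tolist())
E
```

```text
[ 1.24980389e-01  9.86296415e-02  1.50933124e+00 -4.44089210e-16
  1.53363178e+00  1.92367672e+00]
[ 1.24980389e-01  9.86296415e-02  1.50933124e+00 -4.44089210e-16
  1.53363178e+00 -1.21791594e+00]
k 1
t 4.15 loc [-0.1691 -0.012   0.261 ] F [-0.8 -0.1  0.7] gap 0.0941 j6 -1.22
[[297.3, 0.0, 250.0], [0.0, 297.3, 195.5], [0.0, 0.0, 1.0]] [[0.228, 0.974, 0.001, -0.231], [0.948, -0.222, 0.229, -0.461], [0.223, -0.052, -0.973, 0.382], [0.0, 0.0, 0.0, 1.0]]
```

View pics/w1.png

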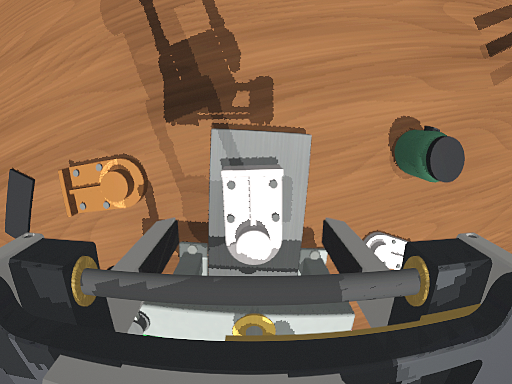

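The wrist view shows the white cover on the bed, with its lip edge at (222..283,169), the boss at about (253,242) and the bed front corners at (211,128) and (311,134).

```bash
cat >> h.py <<'E'
def wray(d,uv):
    K=d['intrinsics'];T=np.array(d['world_to_cam']);R=T[:3,:3];c=-R.T@T[:3,3]
    m=np.array([(uv[0]-K[0][2])/K[0][0],(uv[1]-K[1][2])/K[1][1]]);r=np.linalg.norm(m)
    v=R.T@np.r_[m/r*np.sin(r),np.cos(r)];return c,v
def wonz(d,uv,z): c,v=wray(d,uv);return c+v*(z-c[2])/v[2]
E
python3 - <<'E'
from h import *
d=load('w1.png');im=d['image'].astype(int)
m=((im.min(2)>175)&(im.max(2)-im.min(2)<25)).astype('uint8');m[:150]=0;m[265:]=0;m[:,:205]=0;m[:,300:]=0
c=max(cv2.findContours(m,0,1)[0],key=cv2.contourArea);x,y,w,h=cv2.boundingRect(c);print(x,y,w,h)
for r in(y+2,y+4,y+10,y+30):
    q=np.where(m[r])[0];print(r,q.min(),q.max())
for n,uv,z in[('lipL',(283.5,169),.08),('lipR',(221.5,169),.08),('boss',(253,242),.084),('bedL',(311,134),BED),('bedR',(211,128),BED)]:
    print(n,loc(wonz(d,uv,z)).round(4))
E
```

```text
221 169 63 96
171 221 283
173 221 283
179 222 281
199 223 281
lipL [-0.1814  0.0323  0.08  ]
lipR [-0.177  -0.0515  0.08  ]
boss [-0.0755 -0.0033  0.084 ]
bedL [-0.231   0.0761  0.034 ]
bedR [-0.2314 -0.0737  0.034 ]
```

```bash
python3 - <<'E'
from h import *
pi=np.pi
move_straight(W(-.174,-.0095,.12),Q(.054+pi),rate=.2)
move_straight(W(-.174,-.0095,.046),rate=.08);s=st()
close(15);st()
move_straight(W(-.109,0.0003,.046),Q(pi),rate=.06);st()
open_gripper();st()
move_straight(W(-.15,0,.050),rate=.15);close(20)
move_straight(W(-.124,0,.050),rate=.08);st()
x=-.124;f0=read_state()['ft_force'][:2]@XV
while x<-.108:
    x+=.001;move_straight(W(x,0,.050),rate=.03)
    s=read_state();f=s['ft_force'][:2]@XV-f0;print(round(x,4),round(loc(s['eef_pos'])[0],4),round(f,1))
    if f<-14: break
E
```

```text
t 6.12 loc [-0.1735 -0.0093  0.0465] F [-0.   0.4  0.1] gap 0.0939 j6 -1.21
t 7.55 loc [-0.1728 -0.0089  0.0471] F [0.4 0.  4.5] gap 0.0004 j6 -1.21
t 8.79 loc [-0.1088  0.0003  0.0458] F [ 0.2  0.7 -0.1] gap 0.0003 j6 -1.19
t 10.24 loc [-0.109   0.0003  0.046 ] F [0.3 0.4 0.3] gap 0.0937 j6 -1.19
t 12.56 loc [-1.236e-01 -1.000e-04  4.980e-02] F [-0.2 -0.7  0.6] gap 0.0007 j6 -1.18
-0.123 -0.1233 0.4
-0.122 -0.122 -0.2
-0.121 -0.121 0.1
-0.12 -0.1199 0.6
-0.119 -0.1189 -0.0
-0.118 -0.1179 0.4
-0.117 -0.1169 0.1
-0.116 -0.1159 0.3
-0.115 -0.1149 0.1
-0.114 -0.114 -0.1
-0.113 -0.1129 -0.7
-0.112 -0.1119 0.1
-0.111 -0.1109 -0.2
-0.11 -0.1099 -0.5
-0.109 -0.1089 0.0
-0.108 -0.108 -0.5
```

```bash
python3 - <<'E'
from h import *
move_straight(W(-.15,0,.12),rate=.25)
d=snap('wrist','w2.png');snap('scene','s2.png');st()
a=cv2.imread('pics/s2.png')[155:305,220:350];a=cv2.resize(a,None,fx=2.5,fy=2.5);b=cv2.imread('pics/w2.png')
c=np.zeros((384,800,3),np.uint8);c[:384,:475]=b[:,20:495];c[:375,475:]=a;cv2.imwrite('pics/m2.png',c)
E
```

```text
t 17.13 loc [-0.1502 -0.0004  0.1186] F [-0.6 -0.7  0.1] gap 0.0002 j6 -1.16
```

View pics/m2.png

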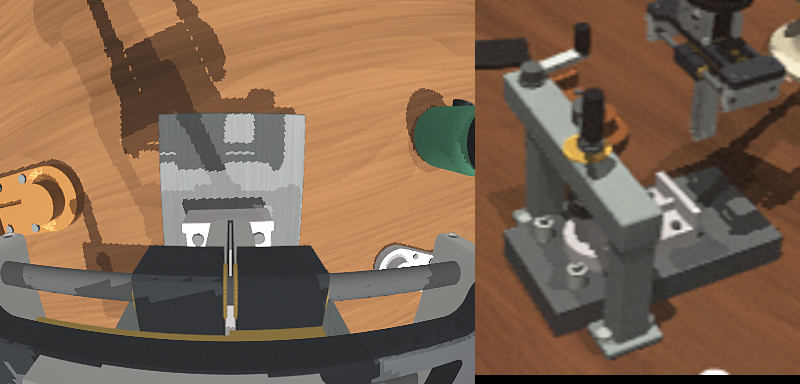

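The left panel shows the lip's front edge at about (187–272, 208), in full-image columns about 207–292, so the fingers slipped off the lip and the cover went forward. The right panel shows the nose close to the rollers. I'll measure it.

```bash
python3 - <<'E'
from h import *
d=load('w2.png')
im=d['image'].astype(int)
for c in (215,225,280): print(c,[tuple(im[r,c]) [0] for r in range(190,232)])
for z in(.08,):
  for uv in((207,208),(292,208),(206,222),(294,222)): print(uv,loc(wonz(d,uv,z)).round(4), 'base' ,loc(wonz(d,uv,BED)).round(4))
for uv in((179,115),(325,115)): print('bed',loc(wonz(d,uv,BED)).round(4))
s=load('s2.png');t=load('t1.png');S=lambda u,v:((u-475+.5)/2.5-.5+220,(v+.5)/2.5-.5+155)
print('lipL',loc(onz(s,S(700,211),.08)).round(4),'lipR',loc(onz(s,S(660,174),.08)).round(4))
E
```

```text
215 [np.int64(158), np.int64(159), np.int64(159), np.int64(160), np.int64(161), np.int64(160), np.int64(161), np.int64(166), np.int64(117), np.int64(127), np.int64(72), np.int64(77), np.int64(78), np.int64(78), np.int64(78), np.int64(78), np.int64(77), np.int64(77), np.int64(78), np.int64(70), np.int64(146), np.int64(136), np.int64(136), np.int64(137), np.int64(135), np.int64(134), np.int64(134), np.int64(133), np.int64(134), np.int64(135), np.int64(137), np.int64(130), np.int64(143), np.int64(220), np.int64(255), np.int64(255), np.int64(255), np.int64(255), np.int64(255), np.int64(255), np.int64(255), np.int64(255)]
225 [np.int64(158), np.int64(159), np.int64(158), np.int64(158), np.int64(159), np.int64(159), np.int64(163), np.int64(124), np.int64(134), np.int64(71), np.int64(77), np.int64(76), np.int64(77), np.int64(77), np.int64(77), np.int64(76), np.int64(76), np.int64(75), np.int64(74), np.int64(88), np.int64(142), np.int64(136), np.int64(137), np.int64(137), np.int64(134), np.int64(134), np.int64(135), np.int64(133), np.int64(134), np.int64(138), np.int64(135), np.int64(132), n
[... 470 characters left out ...]
(148), np.int64(146), np.int64(141), np.int64(135), np.int64(138), np.int64(138), np.int64(137), np.int64(135), np.int64(137), np.int64(134), np.int64(187), np.int64(255), np.int64(255), np.int64(255), np.int64(255), np.int64(255), np.int64(255), np.int64(255), np.int64(255), np.int64(255), np.int64(227)]
(207, 208) [-0.1443 -0.0393  0.08  ] base [-0.1314 -0.0462  0.034 ]
(292, 208) [-0.1442  0.0374  0.08  ] base [-0.1313  0.0442  0.034 ]
(206, 222) [-0.131  -0.0407  0.08  ] base [-0.1157 -0.0479  0.034 ]
(294, 222) [-0.1309  0.0398  0.08  ] base [-0.1156  0.047   0.034 ]
bed [-0.2298 -0.0731  0.034 ]
bed [-0.2299  0.0766  0.034 ]
lipL [-0.134   0.0359  0.08  ] lipR [-0.1261 -0.0428  0.08  ]
```

```bash
cat >> h.py <<'E'
def lip(d,cols=(215,222,230,275,282,288)):
    im=d['image'].astype(int);o=[]
    for c in cols:
        w=[r for r in range(150,300) if im[r:r+4,c].min()>215]
        o.append(loc(wonz(d,(c,w[0]-.5),BED+.046))[:2].round(4) if w else None)
    return o
E
python3 - <<'E'
from h import *
print([tuple(map(float,a)) for a in lip(load('w2.png')) if a is not None])
move_straight(W(-.19,0,.11),rate=.3);move_straight(W(-.19,0,.052),rate=.2);f0=read_state()['ft_force'][:2]@XV
for x in(-.145,-.135,-.130,-.126):
    move_straight(W(x,0,.052),rate=.06);s=st();print(round(s['ft_force'][:2]@XV-f0,2))
d=snap('wrist','w3.png');print([tuple(map(float,a)) for a in lip(d) if a is not None])
E
```

```text
[(-0.1296, -0.0325), (-0.1306, -0.026), (-0.1315, 0.0223), (-0.1315, 0.0287), (-0.1324, 0.0342)]
t 18.76 loc [-0.1455 -0.0002  0.0518] F [0.6 0.6 0.6] gap 0.0006 j6 -1.16
-0.19
t 19.07 loc [-1.346e-01  1.000e-04  5.200e-02] F [-0.5  0.6 -0.2] gap 0.0007 j6 -1.17
-1.23
t 19.32 loc [-0.1297  0.      0.052 ] F [-0.6 -0.2  0.4] gap 0.0006 j6 -1.17
-1.12
t 19.57 loc [-0.1257  0.      0.052 ] F [-0.6  0.5  0.5] gap 0.0007 j6 -1.18
-1.32
[(-0.1209, -0.0244), (-0.1216, -0.0196), (-0.1259, 0.0162), (-0.1252, 0.021), (-0.1273, 0.025)]
```

View pics/w3.png

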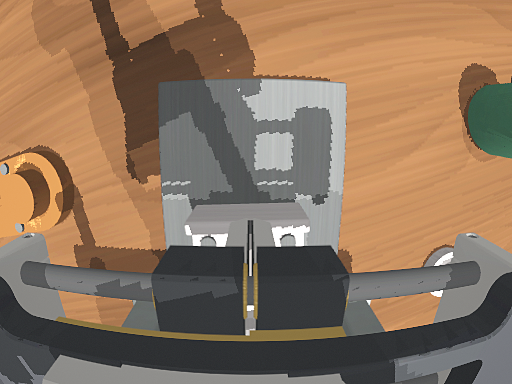

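The fingers now press the lip's face at (250,220), and the cover has moved forward with them. I'll keep pushing from a free-air force baseline, back out straight, and re-measure.

```bash
python3 - <<'E'
from h import *
f0=0
x=-.126
while x<-.098:
    x+=.002;move_straight(W(x,0,.052),rate=.04)
    s=read_state();f=np.mean([s['ft_force'][:2]@XV]);print(round(x,4),round(f,1),end='; ')
    if f<-9: break
d=snap('wrist','w4.png');print([tuple(map(float,a)) for a in lip(d) if a is not None])
move_straight(W(x-.05,0,.052),rate=.2)
d=snap('wrist','w5.png');print([tuple(map(float,a)) for a in lip(d) if a is not None]);st()
E
```

```text
-0.124 0.2; -0.122 -0.2; -0.12 0.4; -0.118 -0.8; -0.116 0.3; -0.114 -1.1; -0.112 0.5; -0.11 0.2; -0.108 -0.5; -0.106 -0.4; -0.104 1.4; -0.102 0.5; -0.1 0.2; -0.098 0.2; [(-0.1044, -0.024), (-0.1058, -0.0192), (-0.1051, -0.0139), (-0.132, 0.0155), (-0.132, 0.0201), (-0.132, 0.024)]
[]
t 23.62 loc [-0.1468  0.0004  0.0525] F [-0.4 -0.6  0.2] gap 0.0008 j6 -1.16
```

```bash
python3 - <<'E'
from h import *
snap('scene','s5.png')
a=cv2.imread('pics/w4.png')[60:300,120:380];b=cv2.imread('pics/w5.png')[60:300,120:380];c=cv2.resize(cv2.imread('pics/s5.png')[155:305,220:350],None,fx=2,fy=2)
o=np.zeros((300,780,3),np.uint8);o[:240,:260]=a;o[:240,260:520]=b;o[:,520:]=c;cv2.imwrite('pics/m5.png',o)
E
```

```text
(no output)
```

View pics/m5.png

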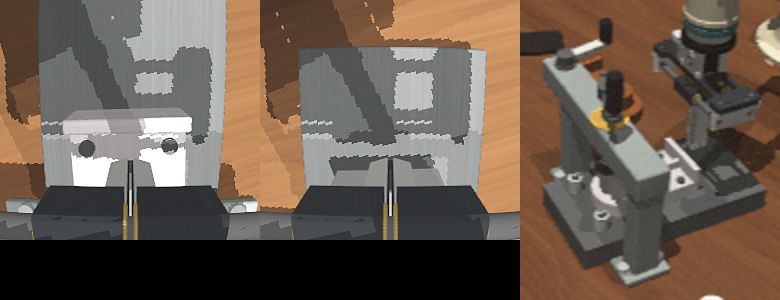

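```bash
python3 - <<'E'
from h import *
def wproj(d,p):
    T=d['world_to_cam'];q=T[:3,:3]@p+T[:3,3];th=np.arctan2(np.hypot(*q[:2]),q[2]);K=d['intrinsics'];return K[0][0]*th*q[:2]/np.hypot(*q[:2])+K[:2,2]
for n,tl,lipuv in(('w1.png',(-.1691,-.012,.261),(250,169)),('w4.png',(-.098,0,.052),(230,178)),('w5.png',(-.1468,.0004,.0525),(220,245))):
    d=load(n);T=d['world_to_cam'];c=-T[:3,:3].T@T[:3,3];print(n,'cam-tcp',(loc(c)-np.array(tl)).round(4),'tcp px',wproj(d,W(*tl)).round(1),'lip',loc(wonz(d,lipuv,.08)).round(4),'bedFL',wproj(d,W(-.23,.075,.034)).round(0))
s=load('s5.png');S=lambda u,v:((u-520+.5)/2-.5+220,(v+.5)/2-.5+155)
print('lipL',loc(onz(s,S(702,167),.08)).round(4),'lipR',loc(onz(s,S(668,138),.08)).round(4))
E
```

```text
w1.png cam-tcp [-0.0665 -0.0042  0.2164] tcp px [250.8 215.6] lip [-0.1789 -0.013   0.08  ] bedFL [310. 135.]
w4.png cam-tcp [-0.0662 -0.0006  0.2164] tcp px [250.8 215.4] lip [-0.1317 -0.0135  0.08  ] bedFL [343.  50.]
w5.png cam-tcp [-0.0677 -0.0009  0.2162] tcp px [251.1 217. ] lip [-0.1351 -0.0211  0.08  ] bedFL [344. 110.]
lipL [-0.1388  0.034   0.08  ] lipR [-0.1276 -0.045   0.08  ]
```

```bash
python3 - <<'E'
from h import *
s=load('s2.png');print(proj(s,W(-.1502,-.0004,.1186)),'seen 311.2,210.2')
s5=load('s5.png');print(proj(s5,W(-.1468,.0004,.0525)),'seen 308.5,237.5', proj(s5,W(-.1468,.0004,.0825)))
snap('top','t5.png')
a=cv2.resize(cv2.imread('pics/s5.png')[190:270,265:365],None,fx=4,fy=4,interpolation=cv2.INTER_CUBIC)
b=cv2.resize(cv2.imread('pics/s2.png')[190:270,265:365],None,fx=4,fy=4,interpolation=cv2.INTER_CUBIC)
cv2.imwrite('pics/m6.png',np.hstack([b,a]))
E
```

```text
[309.05533654 220.17707095] seen 311.2,210.2
[306.20695172 237.80374237] seen 308.5,237.5 [307.09908117 230.14180784]
```

View pics/m6.png

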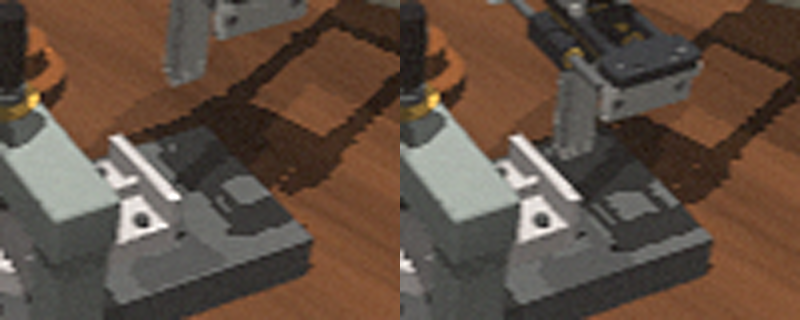

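The left view puts the fingertip at about scene pixel (311,210) and the right view at (309,229). Both are 9–10 px above where the reported TCP projects, so the real tip looks about 35 mm higher than reported. I'll triangulate the tip from the wrist and scene views.

```bash
python3 - <<'E'
from h import *
import h
def tri2(L):
    A=np.zeros((3,3));b=np.zeros(3)
    for c,v in L: v=v/np.linalg.norm(v);P=np.eye(3)-np.outer(v,v);A+=P;b+=P@c
    p=np.linalg.solve(A,b);return p,[round(np.linalg.norm(np.cross(p-c,v/np.linalg.norm(v))),4) for c,v in L]
for w,s,uvw,uvs,tcp in(('w2.png','s2.png',(250.5,220),(311,210.2),(-.1502,-.0004,.1186)),('w5.png','s5.png',(250.5,218),(308.8,228.8),(-.1468,.0004,.0525))):
    p,e=tri2([wray(load(w),uvw),ray(load(s),uvs)]);print(loc(p).round(4),e,'tcp',tcp)
s=read_state();print(np.array(s['eef_pos']).round(4),Ro.from_quat(s['tool_rot']).as_matrix().round(3).tolist(),np.round(s['joint_pos'],3))
E
```

```text
[-0.1553 -0.0013  0.1523] [np.float64(0.0015), np.float64(0.0015)] tcp (-0.1502, -0.0004, 0.1186)
[-0.1548 -0.001   0.0833] [np.float64(0.0012), np.float64(0.0012)] tcp (-0.1468, 0.0004, 0.0525)
[0.4943 0.134  0.0523] [[-0.96, 0.278, 0.002], [0.278, 0.96, 0.0], [-0.002, 0.001, -1.0]] [ 0.129  0.277  1.817 -0.     1.045 -1.159]
```

The fingertips sit about 32 mm above the reported TCP, so the earlier strokes skimmed over the lip. I'll lower the command by that much and push again.

```bash
python3 - <<'E'
from h import *
move_straight(W(-.165,0,.06),rate=.3);s=st();f0=s['ft_force'][:2]@XV
move_straight(W(-.165,0,.022),rate=.12);s=st()
if abs(s['ft_force'][2])<8:
  x=-.165
  move_straight(W(-.136,0,.022),rate=.06);st();x=-.136
  while x<-.100:
    x+=.002 if x<-.122 else .001;move_straight(W(x,0,.022),rate=.03)
    s=read_state();f=s['ft_force'][:2]@XV-f0;print(round(x,4),round(f,1),end='; ')
    if f<-10: break
  st();snap('scene','s6.png')
  d=snap('wrist','w6.png');print([tuple(map(float,a)) for a in lip(d) if a is not None])
E
```

```text
t 23.98 loc [-1.645e-01  1.000e-04  6.030e-02] F [ 0.5 -0.7 -0.5] gap 0.0006 j6 -1.15
t 24.44 loc [-0.1646 -0.      0.0217] F [-0.8 -0.3 -0. ] gap 0.0005 j6 -1.15
t 25.07 loc [-0.1365 -0.      0.022 ] F [-3.7  1.7  3.5] gap 0.0003 j6 -1.17
-0.134 -7.1; -0.132 -6.8; -0.13 -6.0; -0.128 -6.7; -0.126 -7.1; -0.124 -6.0; -0.122 -7.7; -0.121 -8.9; -0.12 -10.8; t 27.32 loc [-0.1243 -0.0003  0.0218] F [-9.4  3.8  7.1] gap 0.0006 j6 -1.18
[]
```

```bash
python3 - <<'E'
from h import *
d=load('w6.png');im=d['image'].astype(int)
for c in(205,215,285,292): print(c,[int(im[r,c,0]) for r in range(190,256,2)])
x=-.120;f=0
while x<-.098:
    x+=.002;move_straight(W(x,0,.022),rate=.03)
    s=read_state();f=s['ft_force'][:2]@XV;print(round(x,4),round(loc(s['eef_pos'])[0],4),round(f,1),round(s['ft_force'][2],1),end='; ')
    if f<-28: break
st();snap('scene','s7.png');d=snap('wrist','w7.png');im=d['image'].astype(int)
for c in(205,215,285,292): print(c,[int(im[r,c,0]) for r in range(190,256,2)])
E
```

```text
205 [118, 117, 117, 118, 118, 116, 118, 82, 81, 84, 83, 85, 84, 86, 85, 83, 85, 84, 86, 84, 83, 81, 76, 146, 146, 144, 149, 149, 65, 50, 51, 53, 53]
215 [117, 118, 117, 117, 79, 81, 81, 81, 82, 82, 82, 85, 84, 82, 84, 84, 83, 85, 83, 83, 83, 85, 80, 142, 147, 145, 147, 150, 82, 49, 52, 52, 53]
285 [114, 114, 115, 116, 117, 114, 186, 202, 71, 82, 84, 84, 83, 84, 178, 73, 84, 83, 84, 84, 85, 84, 76, 156, 146, 148, 149, 150, 85, 47, 50, 49, 49]
292 [114, 118, 117, 118, 118, 117, 104, 197, 78, 83, 83, 84, 91, 170, 168, 175, 82, 85, 81, 90, 119, 76, 74, 154, 147, 149, 148, 152, 71, 48, 51, 50, 50]
-0.118 -0.1215 -8.0 5.9; -0.116 -0.1201 -9.1 6.4; -0.114 -0.1202 -12.1 10.6; -0.112 -0.1204 -15.3 12.9; -0.11 -0.1204 -20.1 16.0; -0.108 -0.1206 -23.4 19.3; -0.106 -0.1206 -26.5 21.7; -0.104 -0.1208 -31.1 25.2; t 29.43 loc [-0.1208 -0.0005  0.0219] F [-28.7  12.6  25.2] gap 0.0006 j6 -1.19
205 [117, 116, 118, 117, 117, 117, 120, 117, 121, 81, 82, 85, 82, 84, 84, 84, 85, 81, 82, 82, 82, 82, 81, 78, 133, 147, 143, 153, 65, 52, 54, 50, 52]
215 [116, 116, 115, 116, 116, 112, 82, 84, 83, 85, 84, 83, 83, 85, 83, 83, 81, 84, 85, 85, 84, 84, 84, 77, 134, 145, 144, 150, 83, 51, 54, 51, 53]
285 [191, 193, 114, 116, 118, 119, 117, 116, 152, 216, 113, 82, 82, 84, 83, 83, 86, 83, 83, 85, 81, 123, 113, 159, 154, 158, 147, 150, 84, 48, 51, 50, 51]
292 [192, 193, 208, 114, 117, 117, 119, 117, 105, 203, 70, 83, 85, 83, 83, 83, 85, 85, 83, 82, 79, 121, 118, 157, 156, 157, 156, 160, 75, 52, 50, 48, 50]
```

The cover hit a hard stop at TCP x = −0.1205, which is the expected home contact. I'll back off, check the lip, and take a tilted wrist view of the pad and boss under the bridge.

```bash
cat >> h.py <<'E'
def Qt(al): # tilted forward by al, yaw pi
    z=W(np.sin(al),0,-np.cos(al))-np.r_[AX,0];e=W(np.cos(al),0,np.sin(al))-np.r_[AX,0];x=-e
    return Ro.from_matrix(np.c_[x,np.cross(z,x),z]).as_quat()
def wproj(d,p):
    T=d['world_to_cam'];q=T[:3,:3]@p+T[:3,3];th=np.arctan2(np.hypot(*q[:2]),q[2]);K=d['intrinsics'];return K[0][0]*th*q[:2]/np.hypot(*q[:2])+K[:2,2]
E
python3 - <<'E'
from h import *
d=load('w7.png')
for uv in((205,238),(215,238),(285,237)): print(loc(wonz(d,uv,BED)).round(4))
move_straight(W(-.125,0,.022),rate=.1);move_straight(W(-.15,0,.03),rate=.2);move_straight(W(-.16,0,.13),rate=.3);st()
for al in(.87,.75,.6,.5):
    p=W(-.15,0,.125);q=inverse_kinematics(p,Qt(al));print(al,q)
    if q is not None:
        try: movep(p,Qt(al))
        except MotionError as e: print(e);continue
        break
st();d=snap('wrist','w8.png');snap('scene','s8.png')
for n,p in[('boss0',(0,0,.084)),('bossFront',(-.025,0,.084)),('axis.11',(-.02,0,.11)),('bridge',(-.025,0,.15)),('pin',(.0194,.0436,.24))]: print(n,wproj(d,W(*p)).round(1),proj(load('s8.png'),W(*p)).round(1))
a=cv2.resize(d['image'][40:190,155:345,::-1],None,fx=2.4,fy=2.4,interpolation=cv2.INTER_CUBIC)
s=cv2.resize(load('s8.png')['image'][200:290,235:310,::-1],None,fx=4.5,fy=4.5,interpolation=cv2.INTER_CUBIC)
o=np.zeros((410,800,3),np.uint8);o[:a.shape[0],:a.shape[1]]=a;o[:s.shape[0],460:460+s.shape[1]]=s[:410,:340];cv2.imwrite('pics/m8.png',o)
E
```

```text
[-0.1068 -0.0344  0.034 ]
[-0.1069 -0.0269  0.034 ]
[-0.1076  0.0247  0.034 ]
t 30.65 loc [-0.1581  0.0003  0.1308] F [-0.6 -0.9  0.9] gap 0.0002 j6 -1.15
0.87 None
0.75 [ 0.5648042   0.03669553  2.273289   -1.13701243  0.59769181  0.18046291]
t 31.86 loc [-1.497e-01 -1.000e-04  1.245e-01] F [ 0.3 -0.  -0.6] gap 0.0007 j6 0.18
boss0 [250.8 246.7] [263.  243.4]
bossFront [250.9 238.2] [270.8 241. ]
axis.11 [250.9 260. ] [269.5 234.5]
bridge [250.9 291.7] [271.7 223. ]
pin [288.3 372.1] [265.6 209.7]
```

```bash
python3 - <<'E'
from h import *
R=Ro.from_quat(Qt(.75));p=W(-.15,0,.125)
q=(R*Ro.from_euler('z',-np.pi/2)).as_quat();print(inverse_kinematics(p,q))
movep(p,q);st();d=snap('wrist','w9.png')
P={}
for n,l in[('boss0',(0,0,.084)),('bossF',(-.025,0,.084)),('padF.1',(-.02,0,.10)),('padF.12',(-.02,0,.12)),('bridge',(-.025,0,.15)),('lip',(-.11,0,.08)),('tip',(-.17,0,.15))]: P[n]=wproj(d,W(*l));print(n,P[n].round(1))
c=P['padF.1'].astype(int);x0,y0=np.clip(c-[65,60],0,[382,264])
im=np.ascontiguousarray(np.rot90(d['image'][y0:y0+120,x0:x0+130,::-1],1 if P['bridge'][0]>P['boss0'][0] else 3))
a=cv2.resize(im,None,fx=4.6,fy=4.6,interpolation=cv2.INTER_CUBIC);print(x0,y0,a.shape)
cv2.imwrite('pics/m9.png',a)
E
```

```text
[ 0.5648042   0.03669553  2.273289   -1.13701243  0.59769181 -1.39033342]
t 33.36 loc [-0.1498 -0.      0.1251] F [-0.3 -0.3 -0.3] gap 0.0002 j6 -1.39
boss0 [182.3 183.5]
bossF [194.5 186.2]
padF.1 [180.7 187.7]
padF.12 [165.7 190.5]
bridge [143.7 195.9]
lip [251.1 197.3]
tip [246. 230.]
115 127 (598, 552, 3)
```

View pics/m9.png

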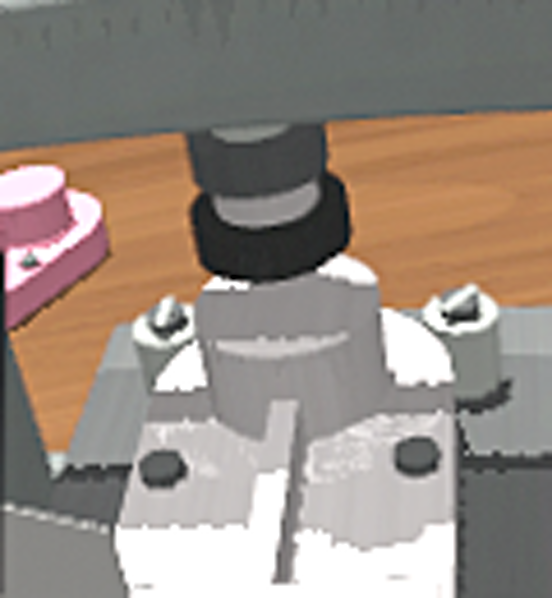

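The zoomed wrist view shows the black pad hanging above the boss. The pad's front bottom edge is near crop (272,281), the boss front rim near (288,356), the roller tops near (165,315) and (460,303), and the bridge's lower edge near (232,137). The nose sits against both rollers.

```bash
python3 - <<'E'
from h import *
d=load('w9.png')
g=lambda x,y:(115+(y+.5)/4.6-.5, 246-((x+.5)/4.6-.5))
def crop(l): c,r=wproj(d,W(*l));return np.array([(246-r+.5)*4.6-.5,(c-115+.5)*4.6-.5]).round(0)
for b in(.032,.036,.040):
    print(b,'rolL',crop((.03,.043,b+.025)),'rolR',crop((.03,-.043,b+.025)),'bossF',crop((-.025,0,b+.05)),'bossL/R',crop((0,.025,b+.05)),crop((0,-.025,b+.05)),'bedback',crop((.07,.06,b)),crop((.07,-.06,b)),'flange',crop((-.06,.042,b+.022)),crop((-.06,-.042,b+.022)))
print('bridge',crop((-.025,.01,.15)),crop((-.025,-.06,.15)))
for z in(.098,.102,.106,.110): print(z,'pad F,L,R',crop((-.02,0,z)),crop((0,.02,z)),crop((0,-.02,z)))
# pin radius/angle now & bed via scene vs top
v=wray(d,g(288,356));
E
```

```text
0.032 rolL [174. 337.] rolR [462. 325.] bossF [278. 374.] bossL/R [199. 322.] [384. 314.] bedback [162. 331.] [523. 317.] flange [114. 553.] [447. 549.]
0.036 rolL [171. 326.] rolR [461. 313.] bossF [276. 361.] bossL/R [196. 310.] [383. 301.] bedback [159. 321.] [522. 306.] flange [110. 541.] [446. 537.]
0.04 rolL [168. 315.] rolR [460. 302.] bossF [273. 348.] bossL/R [194. 298.] [381. 289.] bedback [157. 312.] [522. 296.] flange [107. 530.] [445. 524.]
bridge [189. 137.] [503. 118.]
0.098 pad F,L,R [271. 310.] [206. 272.] [358. 264.]
0.102 pad F,L,R [269. 297.] [204. 259.] [356. 250.]
0.106 pad F,L,R [266. 284.] [201. 246.] [355. 237.]
0.11 pad F,L,R [264. 270.] [198. 233.] [353. 224.]
```

```bash
cat >> h.py <<'E'
from scipy.optimize import brentq
R_=.050;FOOT0=.2396;A0=np.arctan2(.0436,.0194)
def pinang(c,near,yaw=np.pi):
    # crank angle (local) where pin (r 11) touches the shut finger rectangle (16x25, tool y across) centred at local c, pin leading clockwise
    def f(a):
        p=R_*np.array([np.cos(a),np.sin(a)])-c; q=np.maximum(np.abs(p)-[.008,.0125],0);return np.hypot(*q)-.011
    return brentq(f,near-1.2,near-.12)
def wind(phi,target,a_cur,rate=.12,step=np.radians(20)):
    """finger angle phi and crank angle a (unwrapped, decreasing) until travel A0-a >= target"""
    while A0-a_cur<target-1e-3:
        rem=target-(A0-a_cur)
        phi-=min(step,max(rem,.02)) if a_cur<A0 or True else 0
        z=FOOT0-.018*(A0-a_cur+.1)/(2*np.pi)-.009
        move_straight(W(R_*np.cos(phi),R_*np.sin(phi),z),rate=rate)
        s=read_state();c=loc(s['eef_pos'])[:2];ph=np.arctan2(c[1],c[0]);ph+=2*np.pi*round((phi-ph)/2/np.pi)
        a_cur=min(a_cur,pinang(c,ph));F=s['ft_force'];t=-np.sin(phi)*XV+np.cos(phi)*YV;r=np.cos(phi)*XV+np.sin(phi)*YV
        print(f"{(A0-a_cur)/2/np.pi:.3f}: Ft {F[:2]@t:.1f} Fr {F[:2]@r:.1f} Fz {F[2]:.1f}",end=' | ')
        if np.abs(F).max()>25: print('STOP');break
    print();return phi,a_cur
E
python3 - <<'E'
from h import *
phi=A0+.75
p=lambda z:W(R_*np.cos(phi),R_*np.sin(phi),z)
move_straight(W(-.16,0,.22),rate=.35)
movep(W(-.13,.05,.34),Q(np.pi));move_straight(p(.32),rate=.35);move_straight(p(FOOT0-.009),rate=.2);s=st()
if abs(s['ft_force'][2])<6:
    phi,a=wind(phi,2*np.pi*.25,A0);print(phi,a);st()
E
```

```text
t 35.95 loc [-0.0169  0.0479  0.2324] F [ 0.8  0.4 -0.8] gap 0.0003 j6 -1.17
0.001: Ft 0.7 Fr -0.3 Fz -0.1 | 0.065: Ft 0.6 Fr -0.7 Fz -0.3 | 0.130: Ft -0.3 Fr 0.9 Fz -0.5 | 0.181: Ft -0.3 Fr 0.3 Fz -0.6 | 0.236: Ft 0.7 Fr -0.5 Fz 0.6 | 0.249: Ft 0.5 Fr 0.1 Fz -0.8 | 0.251: Ft 1.8 Fr -1.0 Fz 1.0 | 
0.04606541107004232 -0.42665373773345056
t 37.91 loc [0.0499 0.0028 0.226 ] F [-0.5  2.   1. ] gap 0.0003 j6 -1.27
```

```bash
python3 - <<'E'
from h import *
s=snap('scene','s10.png');o=load('s8.png')
def P(a,h,tr): return proj(s,W(.05*np.cos(a),.05*np.sin(a),FOOT0-.018*tr+h))
print('orig pin',P(A0,.03,0).round(0),'pred',P(-.4267,.03,.25).round(0),'tip',proj(s,W(.0499,.0028,.226+.031)).round(0))
for n,d in(('before',o),('now',s)):
    print(n)
    for r in range(178,232,3): print(r,' '.join('%3d'%d['image'][r,c].mean() for c in range(230,290,3)))
E
```

```text
orig pin [266. 201.] pred [246. 191.] tip [248. 199.]
before
178  51  49  50  45  65  79 126 242 238 221  78  91  92  88  85  87  87  84  87  88
181  26  30  27 115 111 106 246 135  80  84  85  87  93  88  91  88  87  87  84  87
184  88 171 186  53  59  40  83  79  76 110  73  88  86  87  89  90  89  87  82  86
187  89 134 156  57  54  47 140 108  44  47  52  77  83  87  89  88  88  90  87  85
190  85  71 171 165 114 186 173 176  71  64 110  88  62  62  86  89  88  89  89  90
193  87  78  79 176 179 171 176 170 172  98 100  56  48  46  74  82  87  83  89  84
196  89  82  77  95 177 170 176 173 172 175 105  37  31  33  89  78  74  82  85  86
199  86  90  74  77 122 174 171 175 173 178 101  33  32  28  87 105  85  83  80  83
202  89  92  85  79  78 155 176 174 174 177  51  43  33  36  94  61  92  89  81  81
205  84  83  85  92  77  77 173 174 173 172 119  29  31  36  45  45 105  85  82  83
208  90  93  91  87  67  82  72 171 173 179 169  36  36  34  49  82 103  81  87  84
211  96  91  94  87  71  77  77 104 176 160 132  80  30  38 103 106  62  73  85  89
214  90  92  94  92  82  60  76
[... 1288 characters left out ...]
  44  47  46 106  81  80  82
208  89  87  90  89  68  65  53  86  87  87  85  86  85  58  50  79 102  79  84  82
211  93  91  97  85  54  76  58  58  87  65  60  81  81  62 100 101  57  71  84  84
214  85  90  93  90  69  55  67  53  56  63  66 103  81  80  95  36  40  90  91  83
217  85  85  86  86  73  68  57  56  53  67  57 123 175 187 163  84  90  85  76  76
220  88  86  88  82  75  74  55  58  59  53 186  71 126 181 143  83  84  73  59  40
223  86  84  85  87  73  74  60  55  55  59  52  85  84  87  88  88  88  71  39  60
226  84  86  89  85  75  70  66  59  59  77  54  63  89  89  89  84  86 188  90  87
229  84  80  81  78  77  75  65  60  62  55  71  53  71  79 180 178 176 174 175  82
```

```bash
python3 - <<'E'
from h import *
phi,a=wind(0.04606541107,2*np.pi*1.2,-0.42665373773,rate=.15,step=np.radians(30));print(phi,a);st()
s=snap('scene','s11.png');t=snap('top','t11.png')
q=W(.05*np.cos(a),.05*np.sin(a),FOOT0-.018*1.2+.03);print('pred pin px',proj(s,q).round(0),proj(t,q).round(0),loc(q))
for r in range(170,225,3): print(r,' '.join('%3d'%s['image'][r,c].mean() for c in range(236,296,3)))
E
```

```text
0.342: Ft 0.2 Fr -0.7 Fz 0.9 | 0.407: Ft -0.3 Fr 0.2 Fz 0.9 | 0.487: Ft -0.0 Fr -0.3 Fz 0.2 | 0.588: Ft -0.4 Fr 0.5 Fz 0.2 | 0.672: Ft 0.5 Fr -0.0 Fz 0.1 | 0.753: Ft 0.4 Fr -1.0 Fz 1.1 | 0.841: Ft 0.5 Fr 0.7 Fz 0.5 | 0.907: Ft 0.2 Fr 1.4 Fz 0.3 | 0.988: Ft 0.5 Fr -0.3 Fz 0.3 | 1.083: Ft 0.8 Fr -0.9 Fz -1.1 | 1.171: Ft 0.5 Fr 0.2 Fz 0.3 | 1.198: Ft 1.1 Fr 0.9 Fz -0.1 | 1.199: Ft 2.6 Fr 1.1 Fz 0.9 | 1.203: Ft 2.2 Fr 1.4 Fz 2.0 | 
-5.932856446782308 -6.403519725845825
t 42.28 loc [0.047  0.0175 0.209 ] F [1.2 2.3 2. ] gap 0.0004 j6 -1.25
pred pin px [247. 200.] [233. 176.] [ 0.04963843 -0.00600221  0.248     ]
170  54  36  51  60  46  39  70  56  66  67  69  65  68  62  59  83  87  84  87  87
173  43  37  30 113  68  47  67  65  66  64  69  69  56  95  61  40  87  82  83  82
176  41  42  42  92 107  40  68  72  72 109  64  40  31  31  34  76  83  90  88  85
179  43  51  89 137  73 108  37  37  18  30  32  49  93  91  89  82  82  87  93  90
182  91 106 106 112  88  79 125  61  93  90 100  93  88  77  65  80  80  82  86  85
185 171  44  58  41  84  87 116 102  94  95  90  89  89  94  90  
[... 410 characters left out ...]
 102  82  76  76  78  77  81
203  87  73  47  32 112 105  93  89  58  56  48  47  72  34 103  80  81  75  83  79
206  78  76  48  36  68  48  48  59  49  42  47  39  44  41 105  89  79  89  78  67
209  88  85  72  30  25  38  44  56  42  44  41  44  43 109 107  66  83  86  66  73
212  86  78  65  58  53  46  38  51  64  39  34  52  58  95  40  69  86  85  76  69
215  87  86  75  63  64  58  57  59  60  85  76  64  94  48  39  90  87  85  64  70
218  83  84  70  59  57  54  57  62  62  67 124 193 133  87  86  89  84  75  73  60
221  87  84  76  68  57  59  50  57 115  85 180 180 171 175  84  69  75  78  35  41
224  88  82  76  77  54  59  57  50  49 147  83 178 181  78  87  79  59  33  32  74
```

```bash
python3 - <<'E'
from h import *
d=load('w9.png');g=d['image'].mean(2).astype(int)
for r in list(range(162,206,3)): print(r,' '.join('%3d'%v for v in g[r,154:214]))
E
```

```text
162 131 135 138 140 138 145 139 138 138 138 139 138 139 132 125 134 133 134 137 136 133 133 133 134 128 131 128 122 255 255 255 255 255 255 255 255 255 254 252 254 240 174 123 130 132 136 138 141 143 138 130 174 228 200 207 191 220 212 192 193
165 131 137 138 139 139 141 143 138 138 137 141 138 138 138 128 132 132 131 127 126 162 231 188 134 141 143 143 139 133 131 130 132 133 133 133 134 136 136 136 135 136 138 138 138 138 139 140 138 138 139 135 171 206 215 210 199 216 211 203 196
168 129 139 141 137 138 139 143 141 139 139 139 144 139 137 133 128 126 132 224 255 255 255 205 130 141 144 144 144 145 143 143 144 140 139 140 140 139 140 141 142 141 142 141 142 141 142 143 143 142 141 141 136 154 215 229 234 207 228 210 213
171 139 148 131  91  84  56  45  22  22  24  27  27  25  25  72 115 165 250 255 255 255 202 122 135 140 141 140 140 141 139 140 140 137 160 165 134 137 137 139 140 140 143 143 142 142 144 145 144 145 145 144 144 140 150 211 202 193 202 206 205
174  34  42  42  38  42  40  41  41  40  40  39  40  41  42  38  28   3 224 255 255 255 183 137 144 145 144 145 145 145 145 
[... 1859 characters left out ...]
 144 126  36  38  40  39  42  38  41  39  39  43  34  16 101 255 255 122 138 143 143 143 144 144 143 142 142 136 191 210 157 139 143 143 143 143 143 143 144 143 143 141 141 138 134 140 178 199 194 193 195 195 196
201  64  65  64  47  35  35  36  38  43  41  43  43  39  39  39  40  39  40  31  32  99 115 219 255 125 139 142 141 142 141 141 139 141 141 140 171 153 135 127 122 121 117 115 111 116 124 134 132 143 141 141 154 206 198 195 195 195 197 196 196
204  80 125 150 121  72  39  31  34  32  28  53  47  61  73  92 100 129 149 149 143 135 125 132 139 132 128 135 144 155 149 147 155 176 158 150 255 255 255 255 255 255 255 255 255 255 133 132 140 141 141 141 136 155 213 196 196 197 197 201 207
```

```bash
cat >> h.py <<'E'
PV=np.array([0,-.145]);RL=.075
def kn(s): return PV+RL*np.array([-np.cos(s),-np.sin(s)])
def gap(p): q=np.maximum(np.abs(p)-[.0125,.008],0);return np.hypot(*q)-.010   # tool turned 90 deg
def fin(s):
    t=np.array([np.sin(s),-np.cos(s)]);D=brentq(lambda D:gap(t*D),.009,.04);return kn(s)-t*D
def lockang(c,near): return brentq(lambda s:gap(kn(s)-c),near-.12,near+.25)
E
python3 - <<'E'
from h import *
phi,a=wind(-5.932856446782308,2*np.pi*1.57,-6.403519725845825,rate=.15,step=np.radians(25));print(phi,a);st()
c=loc(read_state()['eef_pos'])
move_straight(W(c[0],c[1],.29),rate=.3)
snap('scene','s12.png');t=snap('top','t12.png')
q=Q(np.pi/2);f=fin(-.25);print('fin',f,inverse_kinematics(W(*f,.29),q))
movep(W(*f,.29),q);s=st();t=snap('top','t13.png');sc=snap('scene','s13.png')
p=W(.05*np.cos(a),.05*np.sin(a),FOOT0-.018*1.57+.055);print('pin top px',proj(sc,p).round(1),proj(t,p).round(1))
for nm,d,(u,v) in(('s',sc,proj(sc,p)),('t',t,proj(t,p))):
    u,v=int(u),int(v);print(nm,u,v)
    for r in range(v-12,v+22,3): print(r,' '.join('%3d'%x for x in d['image'][r,u-20:u+22:2].mean(1)))
E
```

```text
1.283: Ft 0.3 Fr -0.2 Fz -0.3 | 1.347: Ft -0.1 Fr 0.2 Fz -0.0 | 1.402: Ft -0.2 Fr 0.3 Fz -0.4 | 1.467: Ft -0.1 Fr 0.4 Fz -0.4 | 1.543: Ft 0.3 Fr 0.2 Fz 0.7 | 1.570: Ft 3.1 Fr -3.7 Fz 0.2 | 
-8.282456431102963 -8.71509453271515
t 44.09 loc [-0.0189 -0.0449  0.2029] F [4.7 0.8 0.2] gap 0.0004 j6 -1.31
fin [-0.06807228 -0.1084447 ] [-1.14630345e-01  1.77549562e-01  1.34298112e+00 -4.44089210e-16
  1.62106197e+00  1.67269655e-01]
t 45.96 loc [-0.0683 -0.1084  0.2894] F [-0.5 -0.7 -0.4] gap 0.0005 j6 0.17
pin top px [272.1 181.1] [233.2 208.1]
s 272 181
169  90  88  85  90  31  27  34  66  80  82  86  87  87  83  84  84  86  88  85  91  88
172  88  92  94  94  27  29  25  64  81  84  80  83  87  89  90  83  85  85  85  85  90
175  80  82  98 103  36  21  30  68  81  84  81  83  81  82  91  83  90  91  88  88  85
178 201 215  72  73  78  82  85  91  91  87  90  86  83  81  85  83  80  89  88  91  91
181  76  80  84  80  89  88  83  86  89  67  51  45  43  70  80  83  86  87  83  88  87
184  81  78 100 111  70  81  86  85  86  32  30  36  24  81  87  88  83  86  88  82  85
187  70  40  39  
[... 876 characters left out ...]
 241 241 241 238 165 148 237 240 239 239 238 238 238 238 238 238 238 238 237 237 236
211 244 243 243 235 133 184 244 243 243 242 242 242 242 240 241 240 240 240 240 239 239
214 244 244 245 227 111 217 246 245 245 244 244 244 244 244 244 243 244 243 243 243 242
217 243 243 244 216 132 234 245 245 245 244 245 245 245 245 245 245 245 245 245 245 245
220 240 241 242 191 124 238 243 243 243 243 244 243 244 244 244 244 244 245 245 245 245
223 236 237 235 168 136 234 239 238 239 239 240 240 240 241 241 242 242 242 242 243 243
226 231 230 227 142 151 229 232 233 233 234 234 235 236 236 236 236 236 237 237 238 238
229 223 224 217 125 158 222 224 226 225 225 227 227 228 228 228 230 229 230 231 230 233
```

The pin is seen at (273,182) against a prediction of (272,181), so the crank is at 1.57 turns. There is time for one numeric check of the spring pad with the same tilted wrist pose.

```bash
python3 - <<'E'
from h import *
q=(Ro.from_quat(Qt(.75))*Ro.from_euler('z',-np.pi/2)).as_quat()
movep(W(-.15,-.04,.33),Q(np.pi/2))
movep(W(-.15,0,.14),q);st();d=snap('wrist','w14.png');o=load('w9.png')
e=loc(read_state()['eef_pos'])
for l in((-.025,.0,.15),(-.025,0,.087),(-.02,0,.087)): print(wproj(d,W(*l)).round(1))
g=d['image'].mean(2).astype(int)
for r in range(168,208,3): print(r,' '.join('%3d'%v for v in g[r,150:208]))
E
```

```text
t 48.18 loc [-0.149  -0.      0.1403] F [ 0.3 -0.2  0.9] gap 0.0009 j6 -1.47
[156.7 193.5]
[203.3 184.7]
[200.7 184.2]
168 102 101 102  92 126 142 142 127 128 126 130 132 141 141 141 141 139 145 143 139 139 139 141 141 140 137 130 137 135 132 125  99  91 169  88  75   7  21  26  28  27  40  59 108 148 153 148 146 145 144 143 144 143 143 142 142 142 142
171 101 103 104  93 115 142 141 135 127 126 124 132 138 145 139 141 140 143 146 139 143 140 138 137 133 129 116  56  54  56  62  67  64  58  48  41  42  39  41  41  43  40  40  37  33  40 116 150 145 139 142 144 145 147 147 148 144 143
174 102 103 103  96 101 145 142 140 132 129 126 128 135 146 144 139 142 141 146 123  59  67  70  69  70  70  70  72  69  67  68  66  69  69  68  71  68  55  39  41  43  42  43  44  43  41  39  26 116 176 216 172 144 148 147 154 151 153
177 102 103 104 101  85 148 140 141 137 128 126 125 136 141 148 143 141 143 112  56  65  75  82  83  76  67  67  69  71  72  69  69  69  67  71  68  70  73  66  45  39  42  41  40  42  39  38  41  29 130 218 210 170 145 149 149 149 149
180 103 103 103 102  90 132 142 137 1
[... 1622 characters left out ...]
 107 108 107 108  97 105 130 131 141 140 141 140 142 144 139 135 143 143 145 141 137 136 136 139 138 139 139 141 146 141 134 130 143 149 150 144 140 145 146 143 141 139 141 140 139 140 143 128 112 119 224 225 255 255 255 255 255
204 108 105 106 106 108 104 102 124 132 137 141 139 140 140 145 141 138 139 142 144 144 139 137 134 136 135 134 136 136 141 143 139 128 129 136 137 134 133 132 128 255 255 251 138  95 112 255 232 115 170 255 255 255 255 255 255 255 255
207 108 108 105 107 108 105 100 120 129 133 138 140 139 143 141 145 140 136 140 144 144 143 135 135 136 136 133 134 133 137 142 139 129 128 135 140 136 129 163 191 175 163  91 150  85  53  61 255 255 121 128 124 191 255 255 255 255 255
```

```bash
python3 - <<'E'
from h import *
def zof(d,col,x): return brentq(lambda z:wproj(d,W(x,0,z))[0]-col,.05,.16)
o=load('w9.png');n=load('w14.png')
def edges(d): return d
for nm,d,h,p,b in(('before',o,157.6,176.05,192.2),('now',n,190.8,200.3,203)):
    print(nm,'holder',round(zof(d,h,-.017),4),'pad',round(zof(d,p,-.02),4),'boss',round(zof(d,b,-.025),4))
# bridge & unit check: bridge lower front edge columns
for nm,d in(('o',o),('n',n)):
    g=d['image'].mean(2).astype(int);print(nm,wproj(d,W(-.025,-.05,.15)).round(1),[int(v) for v in g[int(round(wproj(d,W(-.025,-.05,.15))[1])),128:170]])
E
```

```text
before holder 0.1286 pad 0.1063 boss 0.0873
now holder 0.0994 pad 0.0876 boss 0.0874
o [140.6 147. ] [106, 106, 103, 104, 103, 104, 103, 102, 102, 104, 98, 83, 138, 125, 133, 137, 138, 138, 133, 124, 125, 127, 132, 133, 131, 129, 133, 139, 144, 145, 139, 138, 138, 142, 139, 140, 135, 124, 130, 132, 132, 136]
n [154.1 145.8] [103, 104, 108, 107, 108, 107, 108, 107, 107, 105, 107, 107, 107, 106, 106, 107, 106, 105, 106, 104, 105, 104, 105, 106, 93, 111, 131, 125, 131, 134, 135, 133, 134, 132, 140, 147, 146, 143, 141, 142, 143, 142]
```

The pad rests on the boss (pad 87.6 mm, boss 87.4 mm). Compression is about 9.4–10.4 mm, or roughly 0.52–0.58 turn, so the crank is set. Next is the lock lever.

```bash
python3 - <<'E'
from h import *
move_straight(W(-.16,-.02,.25),rate=.35)
q=Q(np.pi/2);f=fin(-.25)
movep(W(*f,.29),q);move_straight(W(*f,.186),rate=.2);s=st()
if np.abs(s['ft_force'][2])<6:
    for k in np.r_[np.arange(-.05,1.5,.2),1.5,1.58]:
        move_straight(W(*fin(k),.186),rate=.12);s=read_state();F=s['ft_force'];c=loc(s['eef_pos'])[:2]
        try: la=round(lockang(c,k),3)
        except ValueError: la=None
        print(round(k,2),la,np.round(F,1).tolist(),end=' | ')
        if np.abs(F).max()>25: print('STOP');break
    st()
    c=loc(s['eef_pos']);
    move_straight(W(c[0]-.02,c[1],.186),rate=.15);move_straight(W(c[0]-.02,c[1],.30),rate=.3)
    movep(W(-.25,-.15,.33),q);st()
    sc=snap('scene','s15.png');t=snap('top','t15.png')
    for nm,d in(('s',sc),('t',t)):
      for a in(0,1.4,1.57):
        p=W(*kn(a),.223);u,v=proj(d,p).round().astype(int);print(nm,a,u,v)
        for r in range(v-9,v+12,3): print(r,' '.join('%3d'%x for x in d['image'][r,u-14:u+16:2].mean(1)))
E
```

```text
t 51.31 loc [-0.0676 -0.1081  0.1869] F [ 0.5 -0.8  1.1] gap 0.0002 j6 0.17
-0.05 -0.047 [0.2, 0.6, 0.5] | 0.15 0.152 [0.2, 0.6, 0.1] | 0.35 0.353 [-0.1, -0.3, -0.5] | 0.55 0.553 [-1.0, -0.5, -0.5] | 0.75 0.751 [0.7, 1.0, 0.6] | 0.95 0.952 [0.3, 0.6, -0.3] | 1.15 1.157 [0.2, -0.3, -0.6] | 1.35 1.356 [0.2, 1.0, -0.4] | 1.5 1.503 [0.0, 0.4, -0.7] | 1.58 1.568 [-1.8, 1.0, 0.8] | t 54.02 loc [-0.0227 -0.2199  0.1859] F [-1.8  1.   0.8] gap 0.0001 j6 -0.04
t 55.73 loc [-0.249  -0.1502  0.3294] F [-0.2 -0.8 -0.4] gap 0.0003 j6 0.14
s 0 265 172
163  81  75  79  75  81  88  85  88  83  87  82  87  89  91  86
166  88  86  77  82  75  84  82  81  86  86  89  84  86  84  86
169  94  87  90  84  86  78  84  81  82  83  86  88  89  87  82
172  90  90  93  87  91  86  83  84  79  77  83  80  80  87  88
175  86  79  85  88  90  90  88  90  85  83  80  80  82  83  83
178  81  81  88  84  84  89  88  88  88  88  89  86  82  83  87
181  81  82  77  80  86  89  86  83  85  81  45  47  43  51  82
s 1.4 236 164
155  86  81  85  86  86  84  87  85  89  85  82  82  81  84  82
158  74  78  81  83  85  90  9
[... 1501 characters left out ...]
9  93 107  96  69  71  85  93  93  94  94  94
221  60  89  92  94  95  92  93  94  94  94  94  95  95  95  94
224  45  80  91  91  91  92  93  90  94  94  94  94  93  93  94
227  59  91  93  94  94  94  94  95  96  98  97  97  99  98 100
t 1.57 303 214
205  86  86  91  92  91  92  93  92  93  93  92  94  95  95  96
208 235 177 132 103  85  84  88  88  90  90  91  92  93  93  92
211 254 255 255 255 255 223  92  63  73  89  89  90  91  92  92
214 238 253 255 255 255 220  64  66  58  84  94  92  94  94  93
217  88  89 100 137 175 128  54  60  74  91  93  92  92  91  94
220  93  94  93  91  93  94  97  93  95  95  95  93  95  93  94
223  82  93  92  94  92  92  95  93  94  94  95  94  94  96  96
```

```bash
python3 -c "
from h import *
print(job_done())"
```

```text
the job is handed in; nothing more can be done
None
```

I handed the job in at about 56 s: the cover is pushed to a hard stop against the rollers, the crank is wound about 0.52–0.58 turn past pad touch (by image measurement), and the lock lever is at about 1.57 rad.

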